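# Clamp an engraving block in a ratchet clamp

## Task

Lay the large wood engraving block, carved side up, on the bed of the ratchet clamp between its two jaws and square to them. Then swing the upright-handled lever back and forth so that the ratchet brings the moving jaw up and pinches the block against the end stop: stop tightening when pushing the handle takes about 8 N, since 11 N or more would bruise the wood. Work only through the lever (do not push the jaw), leave the lever swung fully back towards the robot side, let go, and leave the other things on the bench where they are.

Things in the scene. Friction and masses are not known exactly. Their poses are not given: they have to be found in the camera images.
- block: The large wood engraving block, 50 (its x) x 70 (its y) x 30 (z) mm, 0.09 to 0.18 kg, dark leaf pattern cut on top. Origin at the centre of its underside, z up. In the clamp its 70 mm length lies along the clamp's y axis (either way round). It starts lying on the bench.
- press: Grey base plate of the ratchet clamp, 150 (x) x 360 (y) x 15 (z) mm, fixed to the bench, yaw within 9 degrees. Origin at bench level under the vertical axis of the ratchet wheel (90 mm wide, 20 teeth, top at z = 42 mm); the plate runs from y = -110 to +250 mm. It clamps along its +y: jaws and bed lie towards +y, the lever points towards -y, its -x side faces the robot.
- bed (a point): Point on the top face of the clamp's bed (15 mm above the bench), 150 mm along +y from the wheel axis, midway across the jaws.
- stop: End stop, the fixed jaw: dark steel bar 110 mm wide, 36 mm tall, bolted to the bed. Origin on the bed's surface (z = 15 mm) in the middle of its clamping face, which looks to the press's -y. It is bolted on at 180 to 200 mm from the wheel axis.
- jaw: Moving jaw: dark steel bar 100 mm wide (press x), 12 mm thick, from z = 17 to 45 mm, on springs in front of the rack (for its place use jaw_face). Each notch moves the rack 3.9 mm towards the stop. Once the block is pinched the bar stands still and the springs shorten instead: 5 N per mm of rack, about 20 N per notch.
- jaw_face (a point): Middle of the moving jaw's clamping face, which looks to the press's +y. At the start it is 90 mm from the wheel axis, so that the jaws stand 90 to 110 mm apart.
- axis (a point): Point on the vertical axis of wheel and lever, 50 mm above the bench.
- handle (a point): Middle of the top of the lever's upright round wooden handle: 20 mm diameter, 120 mm from the axis, graspable from z = 57 to 127 mm; it may turn between the fingers. The empty lever takes up to 2 N here. With the block pinched, each newton of push along the swing is about 9.6 N on the block; stopping at 8 N leaves 50 to 80 N on it after the drop to the last notch.
- lever (a joint): Lever angle, -0.75 to 0.75 rad between end stops; 0 points along the press's -y. Growing (anticlockwise from above, handle away from the robot) closes the jaw, 12.5 mm per rad; falling (handle towards the robot) the pawl clicks back while a second pawl holds the wheel. After a working swing the wheel drops back to its last full notch (0 to 0.31 rad). It stays where it is left.
- inkjar: Bystander: glass ink jar with black cap, 52 mm wide, 60 mm tall; origin at its underside.
- mug: Bystander: white mug, 76 mm wide, 80 mm tall; origin at its underside.
- spare: Bystander: a small spare wood block, 35 x 45 x 20 mm, no pattern; origin at its underside.
- dish: Bystander: white bowl, 70 mm wide, 30 mm tall; origin at its underside.
- oilstone: Bystander: grey oilstone bar 50 x 130 x 22 mm; origin at its underside.
- burin: Bystander: small tool with a dark wooden handle, 130 mm long, lying behind the clamp.
- tape: Bystander: cardboard ring, 60 mm wide, 18 mm tall; origin at its underside.
Not all that is in view belongs to the job. Leave any blue, green or purple look-alike of the block alone.

How it is judged:
On the way, in this order (a step that is already met when the one before it is completed fails the run):
1. the block lies on the bed between the jaws, let go (horizontal distance between block and bed below 0.04 m and z of block in the frame of bed between -0.004 and 0.004 m and contact force between the fingers and block below 0.5 N), for 0.2 s.
2. the moving jaw presses the block with more than 25 N (contact force between jaw and block above 25 N), for 0.1 s.
At the end, for the whole second after the job is handed in: The block lies flat on the bed (4 mm, 0.07 rad), carved side up, length along the clamp (0.07 rad), within 20 mm of the jaws' middle, at rest, pinched by the jaw with 40 to 110 N against the stop (over 35 N); the lever is swung back below -0.5 rad and let go (contact force between jaw and block between 40 and 110 N and contact force between stop and block above 35 N and angle between the y axis of block and the y axis of press, either way round below 0.07 rad and angle between block's own z axis and vertical below 0.07 rad and x of block in the frame of press between -0.02 and 0.02 m and z of block in the frame of bed below 0.004 m and value of joint lever below -0.5 rad and linear speed of block below 0.02 m/s); the robot touches nothing.
It fails at once if the block is squeezed with more than 115 N (contact force between jaw and block above 115 N).
It fails at once if the moving jaw is pushed by the robot with more than 8 N instead of by the lever (contact force between the arm and jaw above 8 N).
It fails at once if the fingers push the moving jaw with more than 8 N (contact force between the fingers and jaw above 8 N).
It fails at once if another thing on the bench is moved by more than 30 mm (distance of any of inkjar, mug, spare, dish, oilstone, burin, tape from where it was at the start of the episode above 0.03 m).
It also fails if it takes over 72 s, if anything falls off the work surface, if the arm or the gripper's body presses on something with over 40 N, if the wrist force passes 120 N, or if a joint passes its speed limit or range.

## Robot

A 7-joint arm with a two-finger parallel gripper is mounted at the origin on the work surface. World frame = base frame: x ahead of the robot, y to its left, z up, the work surface at z = 0. Lengths are in m, angles in rad, forces in N, time in s.
With the tool pointing down it reaches from about 0.4 to 0.85 m from the base axis. Payload 10.4 kg.
Tool frame: the origin (TCP) lies midway between the tips of the shut fingers; the grasp point (between the pads) lies 19 mm behind it; z points along the fingers, y is the line along which they close (so a half turn about z gives the same grasp; the last joint's range is limited). The gripper opens to 85 mm and grips with 20 to 120 N. Pads are 22 mm wide; open, the fingers measure 114 mm over their backs; the gripper's body (76 mm by 85 mm) begins 54 mm behind the grasp point. The pads swing forward as they close: fully open they stand 13 mm farther back than shut.
Start: joints at [-1.236, 0.332, -0.065, 1.46, 0.022, 1.35, -0.088], TCP at [0.219, 0.585, 0.231] pointing down, gripper open.
Joint ranges: [-2.6, 2.6], [-0.5, 2.12], [-1.47, 1.34], [0.16, 2.42], [-1.27, 4.41], [0.06, 2.06], [-2.6, 2.6]. Speed limits (rad/s): [2.22, 2.22, 2.79, 2.79, 3.14, 3.14, 3.14].

## Interface

Orientations are given as a unit quaternion [x, y, z, w].
In Python, from workcell import get_obs, camera, camera_params, hand_in gives the robot as it stands.
- The arm moves only by the tool carry_out, never from a script. Its argument "commands" is a list that holds one entry, the list of rows, each a list of 6 numbers: the shift along the tool's x, y, z in units of 40 mm (1.0 is 40 mm), then the turn, a rotation vector about the tool's x, y, z in units of 6 degrees (1.0 is 6 degrees). In form: [[[x, y, z, ax, ay, az], ...]]. A call has 1 to 20 rows; each row shifts and turns the commanded pose from where the row before left it, along the tool's axes as they then stand; what a row does not reach is not made up. A row lasts 1/12 s, in which the tool goes at most 41.7 mm and 7.16 degrees, less where a joint would pass 70% of its speed; a pose out of reach is approached as far as the arm can. A call is refused whole if a number of a shift passes 1 or a number of a turn 1, either way. A call with a gripper value outside its range is refused whole. "hand" is the closure, from -1 (fully open) to 1 (shut), set as the call begins (left out, the last holds). The fingers move at their own pace and stop on an object; "force" is the grip in N (left out, the last holds). Time passes only in rows, so rows that do not move let the fingers close. It gives the time, the measured TCP pose, the force, the opening and the grip force at its end, in the units of the state.
- get_obs(): the state, without advancing time (a new reading comes with each control period).
- camera(name): name is "scene" or "side" or "wrist"; returns the picture (420x560x3 uint8, red, green, blue); there is no depth.
- camera_params(name): a dict with "mtx" (3x3 intrinsics, pixels), "R" (3x3) and "t" (3): a world point X has camera coordinates R X + t. Camera axes: x right, y down, z forward; pixel columns grow to the right and rows downward; lengths in m; the calibration is good to about 2 mm. A picture is of the moment at which its call begins: read the wrist's pose just before it. camera_params takes no time and is no camera call; for the wrist camera it gives the pose at the moment of the call.
- hand_in(): hands the job in; it is judged then, once.
The state is a dict: "clock": time; "joint_pos": joint angles; "joint_velocities": joint speeds; "tau": joint torques, N m; "position": TCP position; "ee_rot": TCP orientation; "ft_force": force on the tool from outside, world axes, zero at the start; "torque": the same for the moment, N m; "grip_width": opening from 0.0 (shut) to 1.0 (fully open); "grasp_force": force on a finger pad.
Only numpy, scipy, OpenCV 4.12 (cv2) and the standard library are available. Lean on these libraries where they do the work, as an engineer would, in place of code of your own. Each camera call takes 0.05 s, during which the arm holds its last target. There are 200 camera calls.

## Working session

There is one attempt and no reset: what is moved stays moved. The work goes in short steps, Python scripts to look and compute and a tool call to move; the robot and the scene stay as the last step left them, time stands still between calls to the robot, and variables do not carry over. Pictures are saved under pics/ and viewed, at most 10 in all, crops included, and the job is handed in when it is done.

Besides the shell and the picture viewer there is one more tool, called after "Emit:" as name(argument=value, ...) on one line, values as JSON. carry_out: Moves the arm, as the interface text tells. Its arguments: {"type":"object","properties":{"commands":{"type":"array"},"hand":{"type":"number"},"force":{"type":"number"}},"required":["commands"]}

```bash
mkdir -p pics
python3 - <<'E'
from workcell import *
import cv2,numpy as np
o=get_obs();print({k:np.round(v,3).tolist() for k,v in o.items()})
for n in("scene","side"):
    p=camera_params(n);print(n,{k:np.round(v,3).tolist() for k,v in p.items()})
    im=camera(n);cv2.imwrite(f"pics/{n}0.png",im[...,::-1])
E
```

```text
{'clock': 0.0, 'joint_pos': [-1.236, 0.333, -0.065, 1.461, 0.022, 1.35, -0.088], 'joint_velocities': [-0.001, -0.001, 0.001, 0.002, -0.001, -0.002, -0.0], 'tau': [-0.001, -62.545, 0.049, -39.161, 0.016, 0.01, 0.0], 'position': [0.219, 0.585, 0.231], 'ee_rot': [0.178, 0.984, -0.001, -0.0], 'ft_force': [-0.839, 0.432, -0.182], 'torque': [0.015, 0.008, 0.02], 'grasp_force': 0.0, 'grip_width': 1.002}
scene {'mtx': [[470.933, 0.0, 278.391], [0.0, 470.933, 205.934], [0.0, 0.0, 1.0]], 'R': [[-0.503, 0.864, 0.023], [0.57, 0.351, -0.743], [-0.65, -0.361, -0.669]], 't': [0.244, -0.289, 2.002]}
side {'mtx': [[440.317, 0.0, 282.978], [0.0, 440.317, 213.544], [0.0, 0.0, 1.0]], 'R': [[0.892, -0.452, -0.019], [-0.241, -0.439, -0.866], [0.383, 0.776, -0.5]], 't': [-0.507, 0.251, 0.96]}
```

View pics/scene0.png

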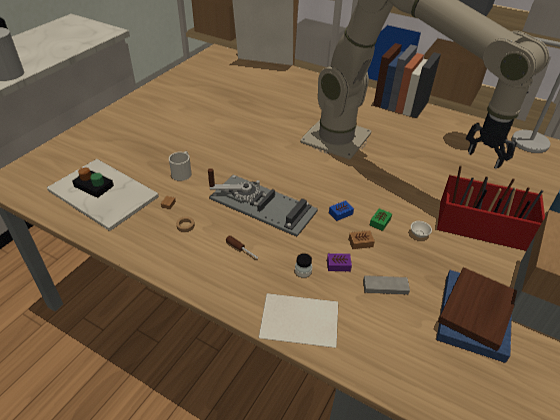

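View pics/side0.png

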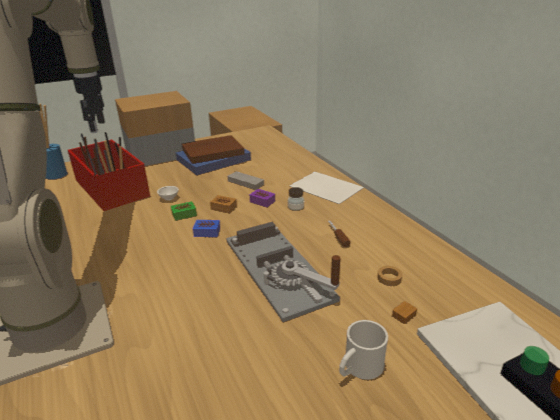

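The brown patterned block is at scene (361,240) and side (223,204). The look-alikes at scene are blue (341,210), green (381,219) and purple (340,262), and the spare is the small plain block at (168,202). The brown one fits the description, so I'll confirm it in crops.

Run:
```python
import cv2
a=cv2.imread("pics/scene0.png")[160:260,200:400];cv2.imwrite("pics/c1.png",cv2.resize(a,None,fx=4,fy=4,interpolation=cv2.INTER_CUBIC))
a=cv2.imread("pics/side0.png")[180:320,160:350];cv2.imwrite("pics/c2.png",cv2.resize(a,None,fx=4,fy=4,interpolation=cv2.INTER_CUBIC))
```

```text
(no output)
```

View pics/c1.png

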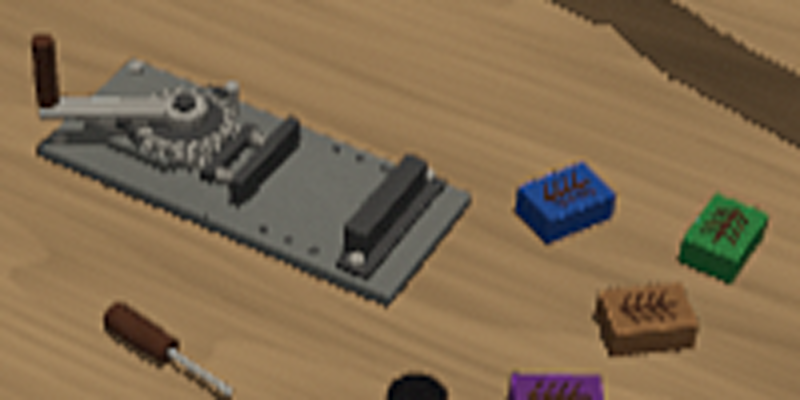

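View pics/c2.png

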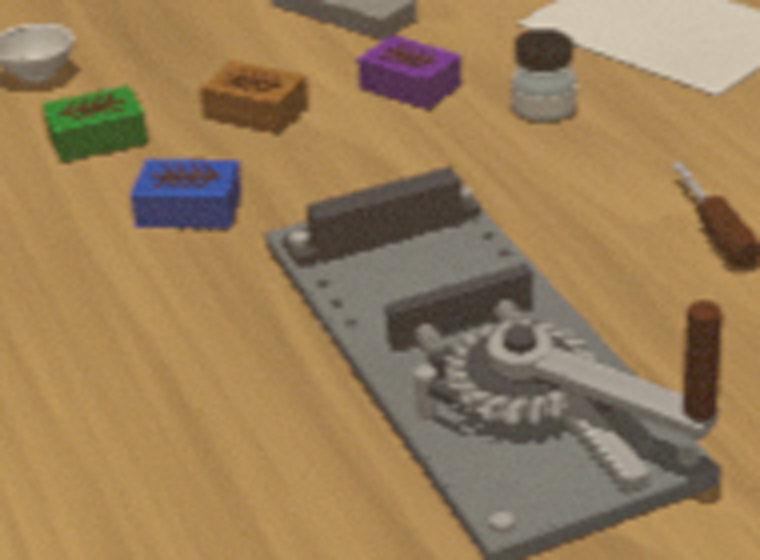

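The crop confirms the brown block with the dark leaf at c1 (648,305) and c2 (255,90). Next I'll compute positions.

```bash
cat > h.py <<'E'
from workcell import *
import numpy as np,cv2
def ray(n,uv,z,p=None):
    p=p or camera_params(n);R=np.array(p['R']);t=np.array(p['t'])
    c=-R.T@t;d=R.T@np.linalg.inv(p['mtx'])@np.r_[uv,1.]
    return c+d*(z-c[2])/d[2]
def proj(n,X,p=None):
    p=p or camera_params(n);q=(np.array(p['mtx'])@(np.array(p['R'])@np.array(X,float).T+np.array(p['t'])[:,None])).T
    return q[:,:2]/q[:,2:]
E
python3 - <<'E'
from h import *
c1=lambda u,v:(200+u/4,160+v/4)
c2=lambda u,v:(160+u/4,180+v/4)
def s(l,n,f,pts,z):
    print(l,n,[np.round(ray(n,f(*p),z)[:2],3).tolist() for p in pts])
s('plate','scene',c1,[(470,194),(388,293),(40,148),(130,62)],.015)
s('plate','side',c2,[(268,235),(720,470),(490,553)],.015)
s('block','scene',c1,[(597,290),(687,284),(697,318),(612,328)],.03)
s('block','side',c2,[(203,95),(235,62),(307,92),(276,107)],.03)
s('handle','scene',c1,[(42,40)],.127);s('handle','side',c2,[(704,308)],.127)
s('axis','scene',c1,[(185,100)],.055);s('axis','side',c2,[(520,333)],.055)
s('stoptop','scene',c1,[(412,157),(345,233)],.051);s('stoptop','side',c2,[(308,208),(450,170)],.051)
s('jawtop','side',c2,[(388,305),(530,265)],.045);s('jawtop','scene',c1,[(297,120),(235,180)],.045)
E
```

```text
plate scene [[0.456, 0.141], [0.6, 0.138], [0.603, -0.213], [0.459, -0.215]]
plate side [[0.46, 0.131], [0.601, -0.225], [0.455, -0.223]]
block scene [[0.521, 0.288], [0.476, 0.349], [0.508, 0.37], [0.554, 0.316]]
block side [[0.478, 0.321], [0.519, 0.361], [0.552, 0.286], [0.522, 0.275]]
handle scene [[0.588, -0.212]]
handle side [[0.59, -0.216]]
axis scene [[0.519, -0.113]]
axis side [[0.537, -0.102]]
stoptop scene [[0.477, 0.092], [0.59, 0.09]]
stoptop side [[0.478, 0.096], [0.584, 0.094]]
jawtop side [[0.484, -0.025], [0.583, -0.028]]
jawtop scene [[0.48, -0.021], [0.576, -0.025]]
```

```bash
cat >> h.py <<'E'
from scipy.spatial.transform import Rotation as Ro
def go(P,yaw_y):  # target TCP position, tool y angle in world (deg), tool down
    o=get_obs();R=Ro.from_quat(o['ee_rot'])
    y=np.array([np.cos(np.radians(yaw_y)),np.sin(np.radians(yaw_y)),0]);z=np.array([0,0,-1.]);x=np.cross(y,z)
    G=Ro.from_matrix(np.c_[x,y,z])
    print('clock %.2f'%o['clock'],'pos',np.round(o['position'],4),'units shift',np.round(R.inv().apply(np.array(P)-o['position'])/.04,3),'turn(6deg)',np.round(np.degrees((R.inv()*G).as_rotvec())/6,3),'q7 %.2f'%o['joint_pos'][6])
E
python3 - <<'E'
from h import *
for p in[(122,207),(148,187),(75,178)]:print(ray('side',p,0))
go((.515,.325,.231),36)
E
```

```text
[ 2.31535915e-01  4.93883188e-01 -1.11022302e-16]
[0.33795486 0.60064246 0.        ]
[0.11409209 0.80992294 0.        ]
clock 0.10 pos [0.2188 0.5851 0.2306] units shift [-9.214e+00 -3.497e+00 -5.000e-03] turn(6deg) [-1.200e-02  4.000e-03  5.583e+00] q7 -0.09
```

Emit:
carry_out(commands=[[[0, 0, -0.8, 0, 0, 0], [-0.4, -0.2, -0.8, 0, 0, 0], [-0.8, -0.3, 0, 0, 0, 0], [-0.8, -0.3, 0, 0, 0, 0], [-0.8, -0.3, 0, 0, 0, 0], [-0.8, -0.3, 0, 0, 0, 0], [-0.8, -0.3, 0, 0, 0, 0], [-0.8, -0.3, 0, 0, 0, 0], [-0.8, -0.3, 0, 0, 0, 0], [-0.8, -0.3, 0, 0, 0, 0], [-0.8, -0.3, 0, 0, 0, 0], [-0.8, -0.3, 0, 0, 0, 0], [-0.8, -0.3, 0, 0, 0, 0], [0, 0, 0, 0, 0, 1], [0, 0, 0, 0, 0, 1], [0, 0, 0, 0, 0, 1], [0, 0, 0, 0, 0, 1], [0, 0, 0, 0, 0, 1], [0, 0, 0, 0, 0, 0.6], [0, 0, 0, 0, 0, 0]]], hand=-1)

```text
clock: 1.77
position: [0.5144, 0.3254, 0.2949]
ee_rot: [0.456, 0.89, -0.0, -0.0]
ft_force: [-0.1, -0.5, -0.1]
grip_width: 0.999
grasp_force: 0.0
```

Run:
```python
from h import *
p=camera_params('wrist');im=camera('wrist')
print({k:np.round(v,4).tolist() for k,v in p.items()})
np.save('w1.npy',p,allow_pickle=True)
cv2.imwrite('pics/w1.png',im[...,::-1]);go((.515,.325,.2),36)
```

```text
{'mtx': [[353.4467, 0.0, 282.9692], [0.0, 353.4467, 211.6566], [0.0, 0.0, 1.0]], 'R': [[0.8127, 0.5827, -0.0001], [0.5619, -0.7837, 0.2647], [0.1542, -0.2152, -0.9643]], 't': [-0.6071, -0.0845, 0.4292]}
clock 1.82 pos [0.5144 0.3254 0.295 ] units shift [-0.017  0.008  2.374] turn(6deg) [-0.006  0.    -0.004] q7 0.04
```

View pics/w1.png

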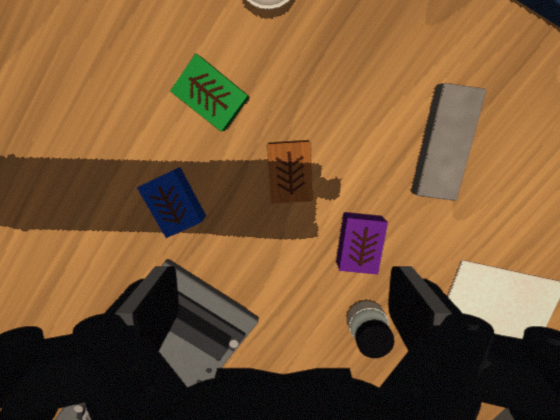

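The wrist view shows the brown block with top corners (267,143), (311,141), (313,201), (270,203), and its neighbours are clear of it.

Run:
```python
from h import *
p=np.load('w1.npy',allow_pickle=True).item()
c=np.array([ray('wrist',q,.03,p)[:2] for q in[(267,143),(311,141),(313,201),(270,203)]])
print(c.round(4),c.mean(0),[np.linalg.norm(c[i]-c[i-1]).round(4) for i in range(4)])
d=(c[1]-c[2])+(c[0]-c[3]);print(np.degrees(np.arctan2(d[1],d[0])))
b=ray('wrist',(291,172),.03,p)
a=np.degrees(np.arctan2(d[1],d[0]))
m=c.mean(0);go((m[0],m[1],.015),a-90)
print([ray('wrist',q,.015,p)[:2] for q in[(258,320),(169,261)]])
```

```text
[[0.478  0.3442]
 [0.5171 0.375 ]
 [0.5609 0.3206]
 [0.521  0.2889]] [0.51925765 0.33217184] [np.float64(0.07), np.float64(0.0498), np.float64(0.0698), np.float64(0.0509)]
128.32330069986043
clock 1.82 pos [0.5144 0.3254 0.295 ] units shift [0.065 0.202 6.999] turn(6deg) [-0.006  0.    -0.391] q7 0.04
[array([0.60300377, 0.14307141]), array([0.46133623, 0.14712329])]
```

Emit:
carry_out(commands=[[[0.06, 0.2, 0.6, 0, 0, -0.4], [0, 0, 0.9, 0, 0, 0], [0, 0, 0.9, 0, 0, 0], [0, 0, 0.9, 0, 0, 0], [0, 0, 0.9, 0, 0, 0], [0, 0, 0.9, 0, 0, 0], [0, 0, 0.6, 0, 0, 0], [0, 0, 0.5, 0, 0, 0], [0, 0, 0.4, 0, 0, 0], [0, 0, 0.3, 0, 0, 0], [0, 0, 0.25, 0, 0, 0], [0, 0, 0.15, 0, 0, 0], [0, 0, 0, 0, 0, 0], [0, 0, 0, 0, 0, 0]]])

```text
clock: 2.98
position: [0.5199, 0.3323, 0.0038]
ee_rot: [0.436, 0.9, 0.0, 0.0]
ft_force: [-0.5, -0.1, 0.3]
grip_width: 1.003
grasp_force: 0.0
```

Emit:
carry_out(commands=[[[0, 0, 0, 0, 0, 0], [0, 0, 0, 0, 0, 0], [0, 0, 0, 0, 0, 0], [0, 0, 0, 0, 0, 0], [0, 0, 0, 0, 0, 0], [0, 0, 0, 0, 0, 0], [0, 0, 0, 0, 0, 0], [0, 0, 0, 0, 0, 0], [0, 0, 0, 0, 0, 0], [0, 0, 0, 0, 0, 0]]], hand=1, force=40)

```text
clock: 3.82
position: [0.5201, 0.3325, 0.0042]
ee_rot: [0.436, 0.9, 0.001, 0.0]
ft_force: [-0.6, -0.9, 4.9]
grip_width: 0.577
grasp_force: 42.7
```

Run:
```python
from h import *
go((.532,.033,.12),180-1.6)
go((.532,.033,.12),-1.6)
```

```text
clock 3.82 pos [0.5201 0.3325 0.0042] units shift [-6.059 -4.404 -2.901] turn(6deg) [ 7.0000e-03  1.7000e-02 -2.3349e+01] q7 0.12
clock 3.82 pos [0.5201 0.3325 0.0042] units shift [-6.059 -4.404 -2.901] turn(6deg) [ 1.300e-02 -6.000e-03  6.651e+00] q7 0.12
```

Emit:
carry_out(commands=[[[0, 0, -0.5, 0, 0, 0], [0, 0, -0.9, 0, 0, 0], [0, 0, -0.9, 0, 0, 0], [-0.2, -0.1, -0.8, 0, 0, 0], [-0.4, -0.3, -0.7, 0, 0, 0], [-0.66, -0.49, -0.4, 0, 0, 0], [-0.66, -0.49, -0.4, 0, 0, 0], [-0.66, -0.49, -0.4, 0, 0, 0], [-0.66, -0.49, 0, 0, 0, 0], [-0.66, -0.49, 0, 0, 0, 0], [-0.66, -0.49, 0, 0, 0, 0], [-0.66, -0.49, 0, 0, 0, 0], [-0.66, -0.49, 0, 0, 0, 0], [-0.66, -0.49, 0, 0, 0, 0], [-0.66, -0.49, 0, 0, 0, 0], [-0.66, -0.49, 0, 0, 0, 0]]])

```text
clock: 5.15
position: [0.5322, -0.0598, 0.2033]
ee_rot: [0.436, 0.9, 0.0, -0.0]
ft_force: [0.7, 0.9, -0.8]
grip_width: 0.582
grasp_force: 42.2
```

Emit:
carry_out(commands=[[[0, 0, 0, 0, 0, 0.95], [0, 0, 0, 0, 0, 0.95], [0, 0, 0, 0, 0, 0.95], [0, 0, 0, 0, 0, 0.95], [0, 0, 0, 0, 0, 0.95], [0, 0, 0, 0, 0, 0.95], [0, 0, 0, 0, 0, 0.95], [0, 0, 0, 0, 0, 0], [0, 0, 0, 0, 0, 0]]])

```text
clock: 5.9
position: [0.5325, -0.0582, 0.2032]
ee_rot: [0.716, 0.698, -0.0, -0.0]
ft_force: [0.2, 0.2, -1.0]
grip_width: 0.581
grasp_force: 42.2
```

Run:
```python
from h import *
p=camera_params('wrist');im=camera('wrist')
np.save('w2.npy',p,allow_pickle=True)
cv2.imwrite('pics/w2.png',cv2.resize(im[...,::-1],(800,600),interpolation=cv2.INTER_CUBIC));go((.532,.033,.12),-1.6)
```

```text
clock 5.95 pos [ 0.5326 -0.0582  0.2032] units shift [ 2.278 -0.069  2.08 ] turn(6deg) [-0.002 -0.001  0.034] q7 0.07
```

View pics/w2.png

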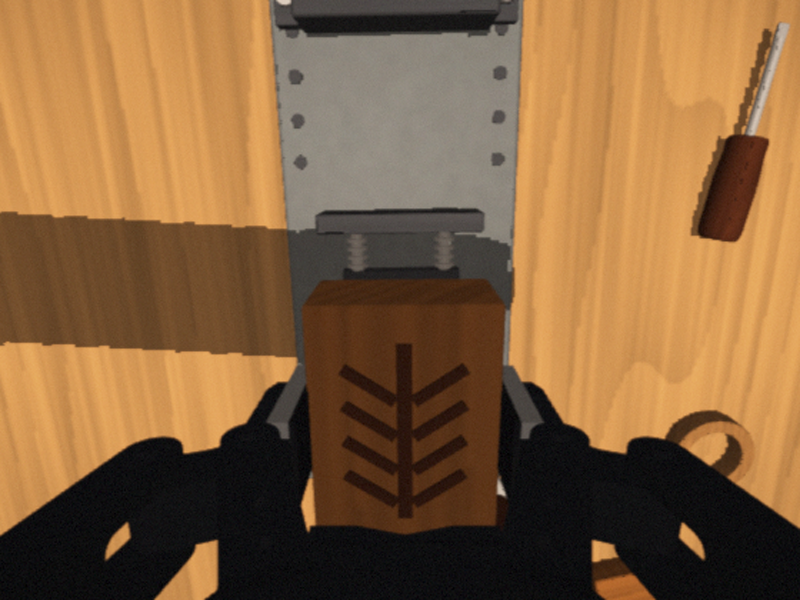

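The wrist view shows the held block square to the jaws. The jaw top front edge runs from (318,213) to (482,210), and the foot of the stop face from (292,33) to (500,31).

Run:
```python
from h import *
p=np.load('w2.npy',allow_pickle=True).item()
f=lambda u,v,z:ray('wrist',(u*.7,v*.7),z,p)[:2].round(4)
print('jaw',f(318,213,.045),f(482,209,.045))
print('stop',f(292,33,.015),f(500,31,.015))
print('holes',f(300,162,.015),f(498,158,.015),f(295,76,.015),f(500,72,.015))
print('plate L',f(274,30,.015),f(288,210,.015),'R',f(521,30,.015),f(515,210,.015))
```

```text
jaw [ 0.4824 -0.0175] [ 0.5785 -0.0177]
stop [0.4694 0.0852] [0.5921 0.0831]
holes [0.4682 0.0119] [0.5926 0.011 ] [0.4692 0.0618] [0.5926 0.0608]
plate L [0.4589 0.0871] [ 0.458  -0.0177] R [0.6045 0.0833] [ 0.6043 -0.0215]
```

Run:
```python
from h import *
go((.5308,.039,.0205),-0.5)
```

```text
clock 5.95 pos [ 0.5326 -0.0582  0.2032] units shift [ 2.427 -0.102  4.567] turn(6deg) [-0.002 -0.001 -0.149] q7 0.07
```

Emit:
carry_out(commands=[[[0.5, -0.05, 0, 0, 0, -0.15], [0.8, -0.05, 0, 0, 0, 0], [0.7, 0, 0, 0, 0, 0], [0.43, 0, 0.2, 0, 0, 0], [0, 0, 0.6, 0, 0, 0], [0, 0, 0.8, 0, 0, 0], [0, 0, 0.8, 0, 0, 0], [0, 0, 0.6, 0, 0, 0], [0, 0, 0.5, 0, 0, 0], [0, 0, 0.4, 0, 0, 0], [0, 0, 0.3, 0, 0, 0], [0, 0, 0.2, 0, 0, 0], [0, 0, 0.1, 0, 0, 0], [0, 0, 0, 0, 0, 0], [0, 0, 0, 0, 0, 0]]])

```text
clock: 7.2
position: [0.5307, 0.0391, 0.0239]
ee_rot: [0.711, 0.703, 0.0, 0.0]
ft_force: [0.3, 0.5, -0.6]
grip_width: 0.578
grasp_force: 42.1
```

Run:
```python
from h import *
go((.5308,.039,.0200),-0.5);print(get_obs()['ft_force'])
```

```text
clock 7.20 pos [0.5307 0.0391 0.0239] units shift [-0.003  0.002  0.098] turn(6deg) [ 0.008 -0.002 -0.029] q7 -0.02
[ 0.33939493  0.52320424 -0.59743738]
```

Emit:
carry_out(commands=[[[0, 0, 0.06, 0, 0, 0], [0, 0, 0.05, 0, 0, 0], [0, 0, 0, 0, 0, 0], [0, 0, 0, 0, 0, 0]]])

```text
clock: 7.53
position: [0.5306, 0.0392, 0.0192]
ee_rot: [0.711, 0.703, 0.0, 0.0]
ft_force: [0.2, -0.3, -0.6]
grip_width: 0.578
grasp_force: 42.2
```

Emit:
carry_out(commands=[[[0, 0, 0, 0, 0, 0], [0, 0, 0, 0, 0, 0], [0, 0, 0, 0, 0, 0], [0, 0, 0, 0, 0, 0], [0, 0, 0, 0, 0, 0], [0, 0, 0, 0, 0, 0], [0, 0, 0, 0, 0, 0], [0, 0, 0, 0, 0, 0], [0, 0, -0.2, 0, 0, 0], [0, 0, -0.5, 0, 0, 0], [0, 0, -0.9, 0, 0, 0], [0, 0, -0.9, 0, 0, 0], [0, 0, -0.9, 0, 0, 0], [0, 0, -0.9, 0, 0, 0], [0, 0, -0.9, 0, 0, 0], [-0.9, 0, -0.3, 0, 0, 0], [-0.9, 0, 0, 0, 0, 0], [-0.9, 0, 0, 0, 0, 0], [0, 0, 0, 0, 0, 0]]], hand=-1)

```text
clock: 9.12
position: [0.528, -0.0771, 0.2403]
ee_rot: [0.715, 0.699, -0.0, 0.001]
ft_force: [-0.9, -0.1, 0.7]
grip_width: 0.995
grasp_force: 0.0
```

Run:
```python
from h import *
p=camera_params('wrist');im=camera('wrist')
np.save('w3.npy',p,allow_pickle=True)
cv2.imwrite('pics/w3.png',cv2.resize(im[...,::-1],(800,600),interpolation=cv2.INTER_CUBIC));go((.589,-.214,.2),-0.5)
```

```text
clock 9.17 pos [ 0.5283 -0.0734  0.2399] units shift [-3.485  1.583  1.002] turn(6deg) [ 0.011  0.007 -0.101] q7 0.09
```

View pics/w3.png

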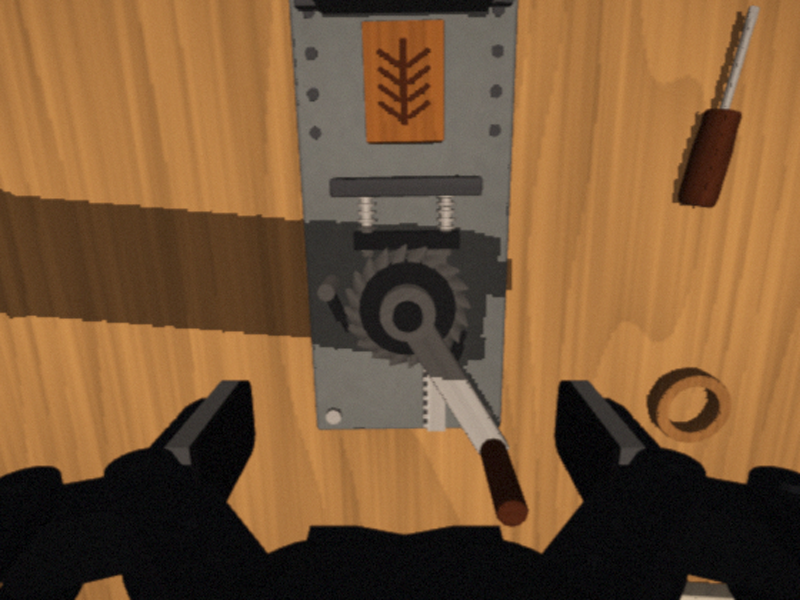

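The block is flat and square on the bed at (404,80). The axis is at (407,315) and the handle top at (512,513).

Run:
```python
from h import *
p=np.load('w3.npy',allow_pickle=True).item()
f=lambda u,v,z:ray('wrist',(u*.7,v*.7),z,p)[:2].round(4)
A=f(407,315,.052);H=f(512,513,.127);print('A',A,'H',H,np.linalg.norm(H-A),'lever',np.arctan2(H[0]-A[0],-(H[1]-A[1])))
print('jaw',f(331,180,.045),f(481,178,.045),'blk',f(363,22,.045),f(443,20,.045),f(443,141,.045),f(367,141,.045))
go((H[0],H[1],.2),-0.5)
```

```text
A [ 0.5289 -0.1098] H [ 0.5883 -0.2109] 0.11725856045509003 lever 0.5312051932620452
jaw [ 0.4817 -0.0194] [ 0.5789 -0.0204] blk [0.5066 0.0721] [0.5545 0.0721] [0.5543 0.003 ] [0.506  0.0041]
clock 9.17 pos [ 0.5283 -0.0734  0.2399] units shift [-3.408  1.564  1.002] turn(6deg) [ 0.011  0.007 -0.101] q7 0.09
```

Emit:
carry_out(commands=[[[-0.68, 0.31, 0, 0, 0, 0], [-0.68, 0.31, 0, 0, 0, 0], [-0.68, 0.31, 0, 0, 0, 0], [-0.68, 0.31, 0, 0, 0, 0], [-0.68, 0.31, 0, 0, 0, 0], [0, 0, 0, 0, 0, -0.9], [0, 0, 0, 0, 0, -0.9], [0, 0, 0, 0, 0, -0.9], [0, 0, 0, 0, 0, -0.9], [0, 0, 0, 0, 0, -0.9], [0, 0, 0, 0, 0, -0.75], [0, 0, 0, 0, 0, 0], [0, 0, 0, 0, 0, 0]]])

```text
clock: 10.25
position: [0.5894, -0.2049, 0.239]
ee_rot: [0.495, 0.869, 0.0, -0.0]
ft_force: [-0.3, -0.3, 1.1]
grip_width: 1.001
grasp_force: 0.0
```

Run:
```python
from h import *
go((.5895,-.2115,.08),30)
```

```text
clock 10.25 pos [ 0.5894 -0.2049  0.239 ] units shift [-0.146 -0.083  3.975] turn(6deg) [ 0.002 -0.005  0.116] q7 0.93
```

Emit:
carry_out(commands=[[[-0.15, -0.08, 0.4, 0, 0, 0.1], [0, 0, 0.8, 0, 0, 0], [0, 0, 0.8, 0, 0, 0], [0, 0, 0.7, 0, 0, 0], [0, 0, 0.6, 0, 0, 0], [0, 0, 0.5, 0, 0, 0], [0, 0, 0.2, 0, 0, 0], [0, 0, 0, 0, 0, 0]]])

```text
clock: 10.92
position: [0.5885, -0.2117, 0.0771]
ee_rot: [0.499, 0.867, -0.001, -0.002]
ft_force: [0.3, 0.5, -0.2]
grip_width: 0.999
grasp_force: 0.0
```

Emit:
carry_out(commands=[[[0, 0, 0, 0, 0, 0], [0, 0, 0, 0, 0, 0], [0, 0, 0, 0, 0, 0], [0, 0, 0, 0, 0, 0], [0, 0, 0, 0, 0, 0], [0, 0, 0, 0, 0, 0], [0, 0, 0, 0, 0, 0], [0, 0, 0, 0, 0, 0], [0, 0, 0, 0, 0, 0], [0, 0, 0, 0, 0, 0]]], hand=1, force=25)

```text
clock: 11.75
position: [0.5899, -0.2125, 0.0796]
ee_rot: [0.499, 0.867, 0.0, 0.0]
ft_force: [-0.8, 0.7, 5.8]
grip_width: 0.225
grasp_force: 25.6
```

```bash
cat >> h.py <<'E'
A=np.array([.5300,-.1085])
def lev():
    o=get_obs();R=Ro.from_quat(o['ee_rot']).as_matrix();d=np.array(o['position'][:2])-A
    th=np.arctan2(d[0],-d[1]);t=np.array([np.cos(th),np.sin(th),0]);r=np.array([np.sin(th),-np.cos(th),0])
    f=np.array(o['ft_force'])
    print('clk %.2f th %.3f rad %.4f tooly %.1fdeg Ft %.2f Fr %.2f Fz %.2f'%(o['clock'],th,np.hypot(*d),np.degrees(np.arctan2(R[1,1],R[0,1])),f@t,f@r,f[2]),'z %.3f w %.3f g %.1f q7 %.2f'%(o['position'][2],o['grip_width'],o['grasp_force'],o['joint_pos'][6]))
E
python3 -c "from h import *;lev()"
```

```text
clk 11.75 th 0.523 rad 0.1201 tooly 30.2deg Ft -0.33 Fr -0.95 Fz 5.78 z 0.080 w 0.225 g 25.6 q7 0.99
```

Emit:
carry_out(commands=[[[0.003, -0.135, 0, 0, 0, 0.43], [0.012, -0.27, 0, 0, 0, 0.86], [0.012, -0.27, 0, 0, 0, 0.86], [0.012, -0.27, 0, 0, 0, 0.86], [0.012, -0.27, 0, 0, 0, 0.86], [0.012, -0.27, 0, 0, 0, 0.86], [0.012, -0.27, 0, 0, 0, 0.86], [0.012, -0.27, 0, 0, 0, 0.86], [0.012, -0.27, 0, 0, 0, 0.86], [0.012, -0.27, 0, 0, 0, 0.86], [0.012, -0.27, 0, 0, 0, 0.86], [0.012, -0.27, 0, 0, 0, 0.86], [0.012, -0.27, 0, 0, 0, 0.86], [0.012, -0.27, 0, 0, 0, 0.86], [0, 0, 0, 0, 0, 0], [0, 0, 0, 0, 0, 0]]])

```text
clock: 13.08
position: [0.4532, -0.2012, 0.0795]
ee_rot: [0.904, 0.427, 0.001, 0.0]
ft_force: [-0.8, -0.3, 6.0]
grip_width: 0.226
grasp_force: 25.7
```

```bash
python3 -c "from h import *;lev()"
```

```text
clk 13.08 th -0.692 rad 0.1204 tooly -39.5deg Ft -0.37 Fr 0.75 Fz 5.95 z 0.080 w 0.226 g 25.7 q7 -0.17
```

Emit:
carry_out(commands=[[[0.012, 0.27, 0, 0, 0, -0.86], [0.012, 0.27, 0, 0, 0, -0.86], [0.012, 0.27, 0, 0, 0, -0.86], [0.012, 0.27, 0, 0, 0, -0.86], [0.012, 0.27, 0, 0, 0, -0.86], [0.012, 0.27, 0, 0, 0, -0.86], [0.012, 0.27, 0, 0, 0, -0.86], [0.012, 0.27, 0, 0, 0, -0.86], [0.012, 0.27, 0, 0, 0, -0.86], [0.012, 0.27, 0, 0, 0, -0.86], [0.012, 0.27, 0, 0, 0, -0.86], [0.012, 0.27, 0, 0, 0, -0.86], [0.012, 0.27, 0, 0, 0, -0.86], [0.012, 0.27, 0, 0, 0, -0.86], [0.012, 0.27, 0, 0, 0, -0.86], [0, 0, 0, 0, 0, 0], [0, 0, 0, 0, 0, 0]]])

```text
clock: 14.5
position: [0.604, -0.2029, 0.0795]
ee_rot: [0.438, 0.899, 0.0, 0.0]
ft_force: [-1.9, 3.0, 7.8]
grip_width: 0.228
grasp_force: 26.0
```

```bash
python3 -c "from h import *;lev()"
```

```text
clk 14.50 th 0.665 rad 0.1200 tooly 38.1deg Ft 0.36 Fr -3.58 Fz 7.80 z 0.080 w 0.228 g 26.0 q7 1.10
```

Emit:
carry_out(commands=[[[0.012, -0.27, 0, 0, 0, 0.86], [0.012, -0.27, 0, 0, 0, 0.86], [0.012, -0.27, 0, 0, 0, 0.86], [0.012, -0.27, 0, 0, 0, 0.86], [0.012, -0.27, 0, 0, 0, 0.86], [0.012, -0.27, 0, 0, 0, 0.86], [0.012, -0.27, 0, 0, 0, 0.86], [0.012, -0.27, 0, 0, 0, 0.86], [0.012, -0.27, 0, 0, 0, 0.86], [0.012, -0.27, 0, 0, 0, 0.86], [0.012, -0.27, 0, 0, 0, 0.86], [0.012, -0.27, 0, 0, 0, 0.86], [0.012, -0.27, 0, 0, 0, 0.86], [0.012, -0.27, 0, 0, 0, 0.86], [0.012, -0.27, 0, 0, 0, 0.86], [0, 0, 0, 0, 0, 0], [0, 0, 0, 0, 0, 0]]])

```text
clock: 15.92
position: [0.4534, -0.2013, 0.0795]
ee_rot: [0.904, 0.427, 0.001, 0.0]
ft_force: [-0.1, 1.2, 6.1]
grip_width: 0.221
grasp_force: 25.8
```

Run:
```python
from h import *
lev();im=camera('wrist');cv2.imwrite('pics/w4.png',im[...,::-1])
im=camera('side')[190:290,210:350];cv2.imwrite('pics/s4.png',cv2.resize(im[...,::-1],None,fx=5,fy=5,interpolation=cv2.INTER_CUBIC))
```

```text
clk 15.92 th -0.690 rad 0.1204 tooly -39.4deg Ft -0.85 Fr -0.83 Fz 6.15 z 0.079 w 0.221 g 25.8 q7 -0.16
```

View pics/s4.png

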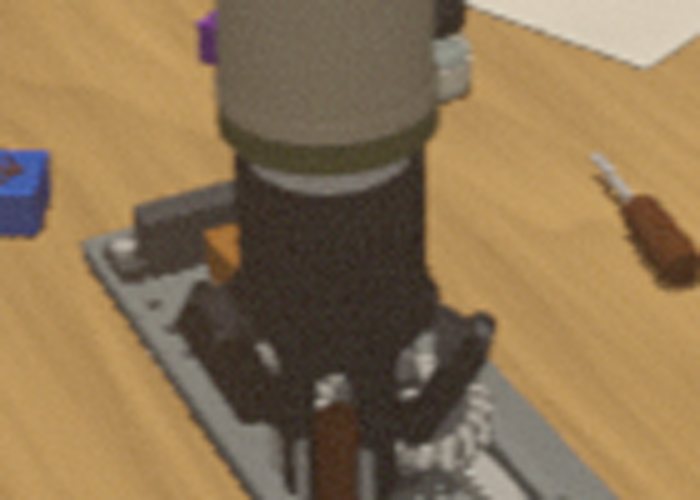

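The gripper hides the jaw in this side view; the block's corner at (222,250) is still in place. Continuing with stroke 2.

Emit:
carry_out(commands=[[[0.012, 0.27, 0, 0, 0, -0.86], [0.012, 0.27, 0, 0, 0, -0.86], [0.012, 0.27, 0, 0, 0, -0.86], [0.012, 0.27, 0, 0, 0, -0.86], [0.012, 0.27, 0, 0, 0, -0.86], [0.012, 0.27, 0, 0, 0, -0.86], [0.012, 0.27, 0, 0, 0, -0.86], [0.012, 0.27, 0, 0, 0, -0.86], [0.012, 0.27, 0, 0, 0, -0.86], [0.012, 0.27, 0, 0, 0, -0.86], [0, 0, 0, 0, 0, 0], [0, 0, 0, 0, 0, 0]]])

```text
clock: 17.02
position: [0.5557, -0.2259, 0.0795]
ee_rot: [0.628, 0.779, 0.001, 0.0]
ft_force: [-0.7, 2.3, 8.9]
grip_width: 0.221
grasp_force: 26.0
```

```bash
python3 -c "from h import *;lev()"
```

```text
clk 17.02 th 0.215 rad 0.1202 tooly 12.3deg Ft -0.21 Fr -2.37 Fz 8.85 z 0.079 w 0.221 g 26.0 q7 0.74
```

Emit:
carry_out(commands=[[[0.012, 0.27, 0, 0, 0, -0.86], [0.012, 0.27, 0, 0, 0, -0.86], [0.012, 0.27, 0, 0, 0, -0.86], [0.012, 0.27, 0, 0, 0, -0.86], [0.012, 0.27, 0, 0, 0, -0.86], [0, 0, 0, 0, 0, 0], [0, 0, 0, 0, 0, 0]]])

```text
clock: 17.6
position: [0.604, -0.203, 0.0795]
ee_rot: [0.438, 0.899, 0.001, 0.0]
ft_force: [-1.8, 2.6, 9.0]
grip_width: 0.229
grasp_force: 26.1
```

```bash
python3 -c "from h import *;lev()"
```

```text
clk 17.60 th 0.664 rad 0.1200 tooly 38.1deg Ft 0.14 Fr -3.18 Fz 8.96 z 0.080 w 0.229 g 26.1 q7 1.10
```

Emit:
carry_out(commands=[[[0.012, -0.27, 0, 0, 0, 0.86], [0.012, -0.27, 0, 0, 0, 0.86], [0.012, -0.27, 0, 0, 0, 0.86], [0.012, -0.27, 0, 0, 0, 0.86], [0.012, -0.27, 0, 0, 0, 0.86], [0.012, -0.27, 0, 0, 0, 0.86], [0.012, -0.27, 0, 0, 0, 0.86], [0.012, -0.27, 0, 0, 0, 0.86], [0.012, -0.27, 0, 0, 0, 0.86], [0.012, -0.27, 0, 0, 0, 0.86], [0.012, -0.27, 0, 0, 0, 0.86], [0.012, -0.27, 0, 0, 0, 0.86], [0.012, -0.27, 0, 0, 0, 0.86], [0.012, -0.27, 0, 0, 0, 0.86], [0.012, -0.27, 0, 0, 0, 0.86], [0, 0, 0, 0, 0, 0], [0, 0, 0, 0, 0, 0]]])

```text
clock: 19.02
position: [0.4534, -0.2014, 0.0795]
ee_rot: [0.904, 0.427, 0.001, 0.0]
ft_force: [-0.2, 1.1, 6.0]
grip_width: 0.225
grasp_force: 25.8
```

```bash
python3 -c "from h import *;lev()"
```

```text
clk 19.02 th -0.689 rad 0.1204 tooly -39.4deg Ft -0.92 Fr -0.72 Fz 5.98 z 0.079 w 0.225 g 25.8 q7 -0.16
```

Emit:
carry_out(commands=[[[0.012, 0.27, 0, 0, 0, -0.86], [0.012, 0.27, 0, 0, 0, -0.86], [0.012, 0.27, 0, 0, 0, -0.86], [0.012, 0.27, 0, 0, 0, -0.86], [0.012, 0.27, 0, 0, 0, -0.86], [0.012, 0.27, 0, 0, 0, -0.86], [0, 0, 0, 0, 0, 0], [0, 0, 0, 0, 0, 0]]])

```text
clock: 19.68
position: [0.5126, -0.2276, 0.0795]
ee_rot: [0.757, 0.653, 0.001, 0.0]
ft_force: [-0.6, 4.2, 9.8]
grip_width: 0.227
grasp_force: 26.1
```

```bash
python3 -c "from h import *;lev()"
```

```text
clk 19.68 th -0.145 rad 0.1204 tooly -8.4deg Ft -1.23 Fr -4.04 Fz 9.79 z 0.079 w 0.227 g 26.1 q7 0.42
```

Emit:
carry_out(commands=[[[0.012, 0.27, 0, 0, 0, -0.86], [0.012, 0.27, 0, 0, 0, -0.86], [0.012, 0.27, 0, 0, 0, -0.86], [0, 0, 0, 0, 0, 0], [0, 0, 0, 0, 0, 0]]])

```text
clock: 20.1
position: [0.5445, -0.2279, 0.0795]
ee_rot: [0.662, 0.749, 0.001, -0.0]
ft_force: [-3.7, 4.9, 11.5]
grip_width: 0.23
grasp_force: 26.3
```

```bash
python3 -c "from h import *;lev()"
```

```text
clk 20.10 th 0.121 rad 0.1203 tooly 7.1deg Ft -3.11 Fr -5.32 Fz 11.48 z 0.079 w 0.230 g 26.3 q7 0.66
```

Emit:
carry_out(commands=[[[0.012, 0.27, 0, 0, 0, -0.86], [0.012, 0.27, 0, 0, 0, -0.86], [0, 0, 0, 0, 0, 0], [0, 0, 0, 0, 0, 0]]])

```text
clock: 20.43
position: [0.5652, -0.2234, 0.0795]
ee_rot: [0.592, 0.806, 0.0, -0.0]
ft_force: [-5.0, 3.4, 11.2]
grip_width: 0.229
grasp_force: 26.3
```

```bash
python3 -c "from h import *;lev()"
```

```text
clk 20.43 th 0.298 rad 0.1202 tooly 17.4deg Ft -3.80 Fr -4.73 Fz 11.23 z 0.079 w 0.229 g 26.3 q7 0.82
```

Emit:
carry_out(commands=[[[0.012, 0.27, 0, 0, 0, -0.86], [0.012, 0.27, 0, 0, 0, -0.86], [0, 0, 0, 0, 0, 0], [0, 0, 0, 0, 0, 0]]])

```text
clock: 20.77
position: [0.5849, -0.2154, 0.0795]
ee_rot: [0.517, 0.856, 0.0, -0.0]
ft_force: [-6.8, 3.6, 12.5]
grip_width: 0.228
grasp_force: 26.4
```

```bash
python3 -c "from h import *;lev()"
```

```text
clk 20.77 th 0.474 rad 0.1201 tooly 27.7deg Ft -4.45 Fr -6.31 Fz 12.52 z 0.079 w 0.228 g 26.4 q7 0.96
```

Emit:
carry_out(commands=[[[0.012, 0.27, 0, 0, 0, -0.86], [0.012, 0.27, 0, 0, 0, -0.86], [0, 0, 0, 0, 0, 0], [0, 0, 0, 0, 0, 0]]])

```text
clock: 21.1
position: [0.6027, -0.204, 0.0795]
ee_rot: [0.438, 0.899, 0.0, -0.001]
ft_force: [-7.7, 2.3, 12.0]
grip_width: 0.226
grasp_force: 26.4
```

```bash
python3 -c "from h import *;lev()"
```

```text
clk 21.10 th 0.651 rad 0.1200 tooly 38.0deg Ft -4.69 Fr -6.48 Fz 12.00 z 0.079 w 0.226 g 26.4 q7 1.10
```

Emit:
carry_out(commands=[[[0.012, -0.27, 0, 0, 0, 0.86], [0.012, -0.27, 0, 0, 0, 0.86], [0.012, -0.27, 0, 0, 0, 0.86], [0.012, -0.27, 0, 0, 0, 0.86], [0.012, -0.27, 0, 0, 0, 0.86], [0.012, -0.27, 0, 0, 0, 0.86], [0.012, -0.27, 0, 0, 0, 0.86], [0.012, -0.27, 0, 0, 0, 0.86], [0.012, -0.27, 0, 0, 0, 0.86], [0.012, -0.27, 0, 0, 0, 0.86], [0.012, -0.27, 0, 0, 0, 0.86], [0.012, -0.27, 0, 0, 0, 0.86], [0.012, -0.27, 0, 0, 0, 0.86], [0.012, -0.27, 0, 0, 0, 0.86], [0.012, -0.27, 0, 0, 0, 0.86], [0, 0, 0, 0, 0, 0], [0, 0, 0, 0, 0, 0]]])

```text
clock: 22.52
position: [0.4535, -0.2014, 0.0795]
ee_rot: [0.904, 0.427, 0.001, 0.0]
ft_force: [0.2, 2.5, 5.2]
grip_width: 0.227
grasp_force: 25.8
```

```bash
python3 -c "from h import *;lev()"
```

```text
clk 22.52 th -0.689 rad 0.1204 tooly -39.4deg Ft -1.45 Fr -1.99 Fz 5.25 z 0.079 w 0.227 g 25.8 q7 -0.16
```

Emit:
carry_out(commands=[[[0.012, 0.27, 0, 0, 0, -0.86], [0.012, 0.27, 0, 0, 0, -0.86], [0.012, 0.27, 0, 0, 0, -0.86], [0, 0, 0, 0, 0, 0], [0, 0, 0, 0, 0, 0]]])

```text
clock: 22.93
position: [0.4811, -0.2186, 0.0794]
ee_rot: [0.838, 0.545, 0.0, -0.0]
ft_force: [-3.3, 5.4, 12.7]
grip_width: 0.225
grasp_force: 26.5
```

```bash
python3 -c "from h import *;lev()"
```

```text
clk 22.93 th -0.418 rad 0.1205 tooly -23.9deg Ft -5.25 Fr -3.63 Fz 12.74 z 0.079 w 0.225 g 26.5 q7 0.15
```

Emit:
carry_out(commands=[[[0.012, 0.27, 0, 0, 0, -0.86], [0.012, 0.27, 0, 0, 0, -0.86], [0, 0, 0, 0, 0, 0], [0, 0, 0, 0, 0, 0]]])

```text
clock: 23.27
position: [0.5013, -0.2254, 0.0794]
ee_rot: [0.786, 0.619, 0.0, -0.001]
ft_force: [-5.1, 5.6, 13.6]
grip_width: 0.227
grasp_force: 26.6
```

```bash
python3 -c "from h import *;lev()"
```

```text
clk 23.27 th -0.241 rad 0.1204 tooly -13.6deg Ft -6.26 Fr -4.25 Fz 13.64 z 0.079 w 0.227 g 26.6 q7 0.33
```

Emit:
carry_out(commands=[[[0.012, 0.27, 0, 0, 0, -0.86], [0.012, 0.27, 0, 0, 0, -0.86], [0, 0, 0, 0, 0, 0], [0, 0, 0, 0, 0, 0]]])

```text
clock: 23.6
position: [0.5223, -0.2286, 0.0794]
ee_rot: [0.727, 0.687, 0.0, -0.001]
ft_force: [-6.2, 5.6, 13.7]
grip_width: 0.227
grasp_force: 26.6
```

```bash
python3 -c "from h import *;lev()"
```

```text
clk 23.60 th -0.064 rad 0.1204 tooly -3.3deg Ft -6.50 Fr -5.19 Fz 13.72 z 0.079 w 0.227 g 26.6 q7 0.51
```

Emit:
carry_out(commands=[[[0.012, 0.27, 0, 0, 0, -0.86], [0, 0, 0, 0, 0, 0], [0, 0, 0, 0, 0, 0], [0, 0, 0, 0, 0, 0]]])

```text
clock: 23.93
position: [0.5327, -0.2288, 0.0794]
ee_rot: [0.696, 0.718, 0.0, -0.001]
ft_force: [-6.8, 4.7, 12.8]
grip_width: 0.228
grasp_force: 26.6
```

```bash
python3 -c "from h import *;lev()"
```

```text
clk 23.93 th 0.022 rad 0.1204 tooly 1.8deg Ft -6.73 Fr -4.83 Fz 12.84 z 0.079 w 0.228 g 26.6 q7 0.59
```

Emit:
carry_out(commands=[[[0.012, 0.27, 0, 0, 0, -0.86], [0, 0, 0, 0, 0, 0], [0, 0, 0, 0, 0, 0], [0, 0, 0, 0, 0, 0]]])

```text
clock: 24.27
position: [0.5433, -0.228, 0.0794]
ee_rot: [0.663, 0.749, 0.0, -0.001]
ft_force: [-8.1, 3.8, 13.7]
grip_width: 0.226
grasp_force: 26.6
```

```bash
python3 -c "from h import *;lev()"
```

```text
clk 24.27 th 0.111 rad 0.1203 tooly 7.0deg Ft -7.63 Fr -4.67 Fz 13.66 z 0.079 w 0.226 g 26.6 q7 0.67
```

Emit:
carry_out(commands=[[[0.003, 0.135, 0, 0, 0, -0.43], [0, 0, 0, 0, 0, 0], [0, 0, 0, 0, 0, 0], [0, 0, 0, 0, 0, 0]]])

```text
clock: 24.6
position: [0.5485, -0.2274, 0.0794]
ee_rot: [0.646, 0.764, 0.0, -0.001]
ft_force: [-8.7, 5.1, 13.8]
grip_width: 0.224
grasp_force: 26.7
```

```bash
python3 -c "from h import *;lev()"
```

```text
clk 24.60 th 0.154 rad 0.1203 tooly 9.6deg Ft -7.81 Fr -6.33 Fz 13.77 z 0.079 w 0.224 g 26.7 q7 0.70
```

Pushing now takes about 8 N, so I'll swing back from 0.154 to about -0.69.

Emit:
carry_out(commands=[[[0.003, -0.135, 0, 0, 0, 0.43], [0.012, -0.27, 0, 0, 0, 0.86], [0.012, -0.27, 0, 0, 0, 0.86], [0.012, -0.27, 0, 0, 0, 0.86], [0.012, -0.27, 0, 0, 0, 0.86], [0.012, -0.27, 0, 0, 0, 0.86], [0.012, -0.27, 0, 0, 0, 0.86], [0.012, -0.27, 0, 0, 0, 0.86], [0.012, -0.27, 0, 0, 0, 0.86], [0.012, -0.27, 0, 0, 0, 0.86], [0, 0, 0, 0, 0, 0], [0, 0, 0, 0, 0, 0]]])

```text
clock: 25.6
position: [0.4535, -0.2015, 0.0795]
ee_rot: [0.904, 0.427, 0.001, -0.0]
ft_force: [-0.1, 2.6, 5.5]
grip_width: 0.222
grasp_force: 25.8
```

```bash
python3 -c "from h import *;lev()"
```

```text
clk 25.60 th -0.689 rad 0.1204 tooly -39.4deg Ft -1.73 Fr -1.98 Fz 5.48 z 0.079 w 0.222 g 25.8 q7 -0.16
```

Emit:
carry_out(commands=[[[0, 0, 0, 0, 0, 0], [0, 0, 0, 0, 0, 0], [0, 0, 0, 0, 0, 0], [0, 0, 0, 0, 0, 0], [0, 0, 0, 0, 0, 0], [0, 0, 0, 0, 0, 0], [0, 0, 0, 0, 0, 0], [0, 0, 0, 0, 0, 0], [0, 0, -0.4, 0, 0, 0], [0, 0, -0.8, 0, 0, 0], [0, 0, -0.9, 0, 0, 0], [0, 0, -0.9, 0, 0, 0], [0, 0, -0.9, 0, 0, 0], [0, 0, -0.5, 0, 0, 0], [0, 0, 0, 0, 0, 0], [0, 0, 0, 0, 0, 0], [0, 0, 0, 0, 0, 0]]], hand=-1)

```text
clock: 27.02
position: [0.4524, -0.2019, 0.2541]
ee_rot: [0.904, 0.427, -0.0, -0.0]
ft_force: [0.3, 0.2, 0.3]
grip_width: 0.996
grasp_force: 0.0
```

Run:
```python
from h import *
p=camera_params('wrist');im=camera('wrist');np.save('w5.npy',p,allow_pickle=True)
cv2.imwrite('pics/w5.png',cv2.resize(im[...,::-1],(800,600),interpolation=cv2.INTER_CUBIC));lev()
```

```text
clk 27.07 th -0.694 rad 0.1216 tooly -39.5deg Ft -0.41 Fr 0.19 Fz -0.31 z 0.254 w 1.000 g 0.0 q7 -0.35
```

View pics/w5.png

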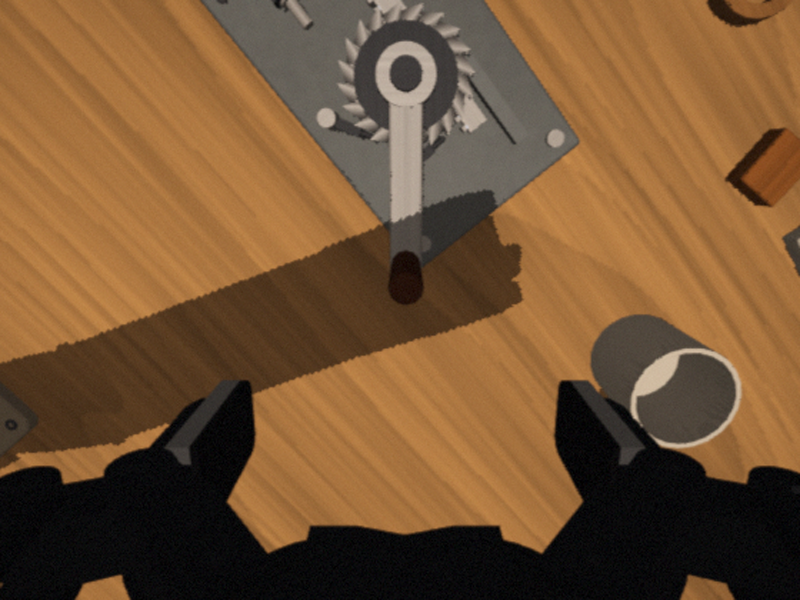

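The lever is swung back to about -0.69 rad and released, with the handle top at (405,288). Next is a last look at the jaw from above.

Emit:
carry_out(commands=[[[0, 0, 0, 0, 0, -0.95], [0, 0, 0, 0, 0, -0.95], [0, 0, 0, 0, 0, -0.95], [0, 0, 0, 0, 0, -0.95], [0, 0, 0, 0, 0, -0.95], [0, 0, 0, 0, 0, -0.95], [0, 0, 0, 0, 0, -0.9], [0.6, 0.4, 0, 0, 0, 0], [0.6, 0.4, 0, 0, 0, 0], [0.6, 0.4, 0, 0, 0, 0], [0.6, 0.4, 0, 0, 0, 0], [0.6, 0.3, 0, 0, 0, 0], [0, 0, 0, 0, 0, 0], [0, 0, 0, 0, 0, 0], [0, 0, 0, 0, 0, 0]]])

```text
clock: 28.32
position: [0.5278, -0.0827, 0.2539]
ee_rot: [0.706, 0.708, -0.001, -0.0]
ft_force: [-0.7, -0.8, 0.5]
grip_width: 1.004
grasp_force: 0.0
```

Run:
```python
from h import *
p=camera_params('wrist');im=camera('wrist');np.save('w6.npy',p,allow_pickle=True)
cv2.imwrite('pics/w6.png',cv2.resize(im[:,100:460][:270,:,::-1],(800,600),interpolation=cv2.INTER_CUBIC));print(get_obs()['position'],get_obs()['ft_force'])
```

```text
[ 0.5277907  -0.08320602  0.25422858] [-0.18294948 -0.07564706  0.79088949]
```

View pics/w6.png

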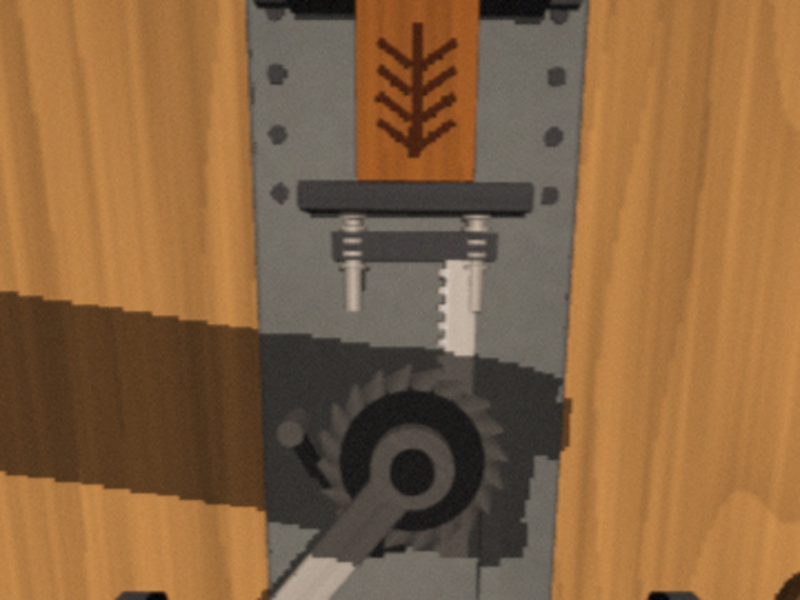

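Run:
```python
from h import *
p3=np.load('w3.npy',allow_pickle=True).item();p6=np.load('w6.npy',allow_pickle=True).item()
f=lambda v,z:ray('wrist',(406*.7,v*.7),z,p3)[1]
g=lambda v,z:ray('wrist',(100+415/2.222,v/2.222),z,p6)[1]
print(f(179,.045)-f(231,.04),f(179,.045)-f(248,.04)); print(g(183,.045)-g(232,.04),g(183,.045)-g(262,.04))
```

```text
0.034275838347144566 0.04584130959366948
0.019576937118404227 0.032131147466727024
```

The jaw presses squarely on the block, and the block touches the stop. The springs have shortened by about 14 mm, or roughly 70 N, which is within range, so I'm handing in.

```bash
python3 -c "from workcell import *;print(hand_in())"
```

```text
the job is handed in; nothing more can be done
None
```

The job is handed in: the block is pinched square against the end stop at an estimated 70 N (I stopped tightening at about 8 N on the handle), with the lever swung back to about -0.69 rad and let go; `hand_in()` returned no verdict.

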